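# Stand the lamp post in its holding collar

## Robot

A 6-joint arm with a two-finger parallel gripper is mounted at the origin on the work surface. World frame = base frame: x ahead of the robot, y to its left, z up, the work surface at z = 0. Lengths are in mm, angles in degrees, forces in N, time in s.
With the tool pointing down it reaches from about 325 to 900 mm from the base axis. Payload 6.1 kg.
Tool frame: the origin (TCP) lies midway between the tips of the shut fingers; the grasp point (between the pads) lies 19 mm behind it; z points along the fingers, y is the line along which they close (so a half turn about z gives the same grasp; the last joint's range is limited). The gripper opens to 85 mm and grips with 20 to 120 N. Pads are 22 mm wide; open, the fingers measure 114 mm over their backs; the gripper's body (76 mm by 85 mm) begins 54 mm behind the grasp point. The pads swing forward as they close: fully open they stand 13 mm farther back than shut.
Start: joints at [-80.793, 12.628, 87.462, -0, 79.91, -7.225], TCP at [176.796, -599.466, 231.3] pointing down, gripper open.
Joint ranges: [-170.65, 170.65], [-52.31, 119.04], [5.05, 147.46], [-71.25, 251.25], [11.57, 151.72], [-153.62, 153.62]. Speed limits (degrees/s): [147.25, 147.25, 172.46, 180, 180, 180].

## Interface

Orientations are given as [roll, pitch, yaw] about the fixed x, y, z axes, in that order (R = Rz(yaw) Ry(pitch) Rx(roll)).
In Python, from cell import monitor, read_camera, get_calibration, job_done, models gives the robot as it stands.
- The arm moves only by the tool servo_tool, never from a script. Its argument "rows" is a list of rows, each an object of numbers: "tx", "ty", "tz": the shift along the tool's x, y, z scaled (see below); "yaw": the turn about the tool's z scaled (see below); "jaw": the opening, from 0 (shut) to 1 (fully open). In form: [{"tx": .., "ty": .., "tz": .., "yaw": .., "jaw": ..}, ...]. A call has 1 to 10 rows; each row shifts and turns the commanded pose from where the row before left it, along the tool's axes as they then stand; what a row does not reach is not made up. The controller multiplies each number of a shift by 0.5 m and each number of a turn by 45 degrees. A row lasts 1/10 s, in which the tool goes at most 50 mm and 8.59 degrees, less where a joint would pass 70% of its speed; a pose out of reach is approached as far as the arm can. A call with a number of a shift or a turn outside -1 to 1 is refused whole. A call with a gripper value outside its range is refused whole. The fingers move at their own pace and stop on an object; the grip force is fixed at half the most. Time passes only in rows, so rows that do not move let the fingers close. It gives the time, the measured TCP pose, the force, the opening and the grip force at its end, in the units of the state.
- monitor.state(): the state, without advancing time (a new reading comes with each control period).
- read_camera(name): name is "scene" or "side" or "wrist"; returns (picture, depth): 400x640x3 uint8, blue, green, red; 400x640 float32, mm along the optical axis (not along the pixel's ray), 0 where there is no reading.
- get_calibration(name): a dict with "fovy" (degrees; the focal length in pixels is half the picture's height over the tangent of half this angle, whatever the lens; pixels are square), "cx", "cy" (the principal point, pixels), "R" (3x3) and "t" (3): a world point X has camera coordinates R X + t. Camera axes: x right, y down, z forward; pixel columns grow to the right and rows downward; lengths in mm; the calibration is good to about 2 mm. A picture is of the moment at which its call begins: read the wrist's pose just before it. get_calibration takes no time and is no camera call; for the wrist camera it gives the pose at the moment of the call.
- job_done(): hands the job in; it is judged then, once.
Trained networks look in the newest picture that a camera, given by its name, has taken for a name from the list of things; names that differ only in an ending like _2 or _b are one class to them, and where a whole thing is asked for, a point or a joint stands for the part that bears it (a point fixed in the world has none). Each returns a list of dicts, best first, with "confidence" (0 to 1); they miss things now and then, are a little off and sometimes report something else, mostly with a low value. They report only what shows in the picture. A call takes as long as a camera call. They do not tell look-alikes from the thing itself.
- models.recognise(query, camera): "at" ([column, row] in pixels, amid what is visible of it).
The state is a dict: "time": time; "joint_pos": joint angles; "joint_vel": joint speeds; "joint_torque": joint torques, N m; "tcp_pos": TCP position; "tcp_rot": TCP orientation; "ft_force": force on the tool from outside, world axes, zero at the start; "ft_torque": the same for the moment, N m; "opening": finger opening in mm; "grasp_force": force on a finger pad.
Only numpy, scipy, OpenCV 4.12 (cv2) and the standard library are available. Lean on these libraries where they do the work, as an engineer would, in place of code of your own. Each camera call takes 0.05 s, during which the arm holds its last target. There are 200 camera calls.

## Task

Three sawn lengths of bamboo stand on the bench. Pick up the longest one and lower it, without dropping it in, into the round collar on the wooden holding stand, so that it is left standing upright on the floor of the collar, ready for gluing. Leave the two shorter lengths standing where they are.

Things in the scene. Friction and masses are not known exactly. Their poses are not given: they have to be found in the camera images.
- long_mid (a point): The longest bamboo length, to be moved: a straight round section, 40 mm in diameter (with a slight node ridge 45 mm above its foot) and 150 mm long, about 0.09 kg, standing on end on the bench. The point is its centre, half-way up (75 mm above its foot, 75 mm below its top); z is its long axis, up. The top 90 mm is smooth and free to be gripped from above. The shorter lengths stand at least 110 mm from it, centre to centre.
- stand_seat (a point): The holding stand, fixed to the bench: a dark wooden board 140 x 120 mm and 18 mm thick, with an upright collar cut from thick green bamboo in its middle. The collar is an open ring, 90 mm outer and 68 mm inner diameter, 45 mm high, so that its rim is 63 mm above the bench. The point is the centre of the collar's flat floor (the top of the board, 18 mm above the bench, 45 mm below the rim); z up, x along the board's longer side.
- short_mid (a point): Bystander: a shorter bamboo length of the same 40 mm diameter, 85 mm long, standing on end on the bench. The point is its centre, half-way up; z is its long axis.
- wide_mid (a point): Bystander: a thick short bamboo length, 62 mm in diameter and 70 mm long, standing on end on the bench. The point is its centre, half-way up; z is its long axis.
Things that resemble listed ones, but are neither listed nor needed, are in the scene too. Leave any purple or turquoise look-alike of the part that bears long_mid alone.

How it is judged (in metres and radians):
On the way:
1. the longest length is lowered into the collar in the gripper: its foot less than 25 mm above the collar's floor, inside the ring, while the fingers still hold it (horizontal distance between long_mid and stand_seat below 0.02 m and z of long_mid in the frame of stand_seat below 0.1 m and contact force between the fingers and long above 0.5 N), for 0.1 s.
At the end, for the whole second after the job is handed in: The longest length stands upright (within 10 degrees), released and at rest in the collar, centre within 20 mm of the collar's axis and 70 to 80 mm above its floor. The two shorter lengths stand upright (within 10 degrees), each within 40 mm of where it started (horizontal distance between long_mid and stand_seat below 0.02 m and z of long_mid in the frame of stand_seat between 0.07 and 0.08 m and angle between each of long_mid, short_mid, wide_mid's own z axis and vertical below 0.17 rad and linear speed of long below 0.02 m/s and distance of each of short_mid, wide_mid from where it was at the start of the episode below 0.04 m); the robot touches nothing.
It fails at once if a shorter length is knocked over, lifted or pushed more than 40 mm from its place (distance of any of short_mid, wide_mid from where it was at the start of the episode above 0.04 m or angle between any of short_mid, wide_mid's own z axis and vertical above 0.5 rad).
It also fails if it takes over 43 s, if anything falls off the work surface, if the arm or the gripper's body presses on something with over 40 N, if the wrist force passes 120 N, or if a joint passes its speed limit or range.

## Working session

There is one attempt and no reset: what is moved stays moved. The work goes in short steps, Python scripts to look and compute and a tool call to move; the robot and the scene stay as the last step left them, time stands still between calls to the robot, and variables do not carry over. Pictures are saved under pics/ and viewed, at most 10 in all, crops included, and the job is handed in when it is done.

Besides the shell and the picture viewer there is one more tool, called after "Emit:" as a command line: name --argument value ..., lists and objects as JSON in quotes. servo_tool: Moves the arm, as the interface text tells. Its arguments: {"type":"object","properties":{"rows":{"type":"array","items":{"type":"object","properties":{"tx":{"type":"number"},"ty":{"type":"number"},"tz":{"type":"number"},"yaw":{"type":"number"},"jaw":{"type":"number"}}}}},"required":["rows"]}

```bash
mkdir -p pics
cat > h.py <<'E'
import numpy as np, cv2
from cell import monitor, read_camera, get_calibration, job_done, models
def cloud(depth,c):
    h,w=depth.shape; f=h/2/np.tan(np.radians(c["fovy"])/2)
    v,u=np.mgrid[:h,:w]
    P=np.stack([(u-c["cx"])/f*depth,(v-c["cy"])/f*depth,depth],-1)
    R=np.array(c["R"]);W=(P-np.array(c["t"]))@R
    W[depth<=0]=np.nan
    return W
E
python3 - <<'E'
from h import *
ims=[]
for n in("scene","side"):
    c=get_calibration(n);p,d=read_camera(n);W=cloud(d,c);np.save(n+".npy",W);ims.append(p);cv2.imwrite(f"pics/{n}1.png",p)
    print(n,{k:c[k] for k in c})
    for q in("long_mid","stand_seat","short_mid","wide_mid"):
        for r in models.recognise(q,n):
            u,v=map(int,np.round(r["at"]));print(q,round(r["confidence"],2),u,v,W[v,u].round())
print(monitor.state())
E
```

```text
scene {'fovy': 53.06518472364878, 'cx': 323.4306521102141, 'cy': 203.60098168890613, 'R': array([[ 0.09259044,  0.99566001, -0.00938947],
       [ 0.85558763, -0.08438098, -0.51073443],
       [-0.50931014,  0.03925561, -0.85968725]]), 't': array([ -66.13475506, -372.37937026, 1291.97468011])}
long_mid 0.78 427 171 [434. 284. 109.]
long_mid 0.75 381 155 [369. 181. 102.]
long_mid 0.74 394 185 [473. 193. 118.]
long_mid 0.72 464 224 [570. 350.  72.]
stand_seat 0.87 220 258 [ 578. -239.   20.]
short_mid 0.64 467 220 [566. 354.  86.]
wide_mid 0.64 317 249 [601.  -4.  74.]
side {'fovy': 46.74628249249872, 'cx': 319.94486451671423, 'cy': 205.93948036857938, 'R': array([[-0.79106906, -0.61132655, -0.0221269 ],
       [-0.37160661,  0.50896971, -0.77643954],
       [ 0.48592003, -0.6059948 , -0.62980317]]), 't': array([424.97451352, 215.43022309, 957.66258708])}
long_mid 0.78 278 276 [402. 304. 108.]
long_mid 0.74 294 246 [442. 211.  94.]
long_mid 0.61 333 259 [341. 207. 113.]
stand_seat 0.68 360 162 [ 551. -207.   40.]
short_mid 0.83 208 281 [536. 374.  68.]
short_mid 0.46 361 162 [ 548. -207.   41.]
wide_mid 0.74 308 194 [563.  14.  57.]
{'time': 0.5, 'joint_pos': array([-8.07913979e+01,  1.26297996e+01,  8.74636161e+01, -1.45732043e-03,
        7.99112428e+01, -7.22558539e+00]), 'joint_vel': array([ 0.03005605, -0.00290995,  0.08217369,  0.05629051, -0.04978035,
        0.06519141]), 'joint_torque': array([-1.11338053e-03, -4.96318638e+01, -3.89319849e+01, -2.81829762e-04,
        2.19109366e-03,  1.82463350e-05]), 'tcp_pos': array([ 176.79853568, -599.44215271,  231.26517485]), 'tcp_rot': array([-1.79995198e+02,  8.37441747e-04,  1.64344429e+01]), 'ft_force': array([0.55562422, 1.40105388, 0.285497  ]), 'ft_torque': array([-0.00808892, -0.05298275, -0.01792692]), 'grasp_force': 0.0, 'opening': 85.24452838682595}
```

View pics/scene1.png

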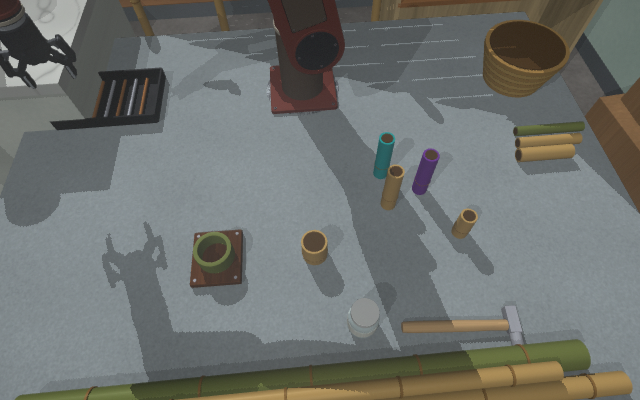

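View pics/side1.png

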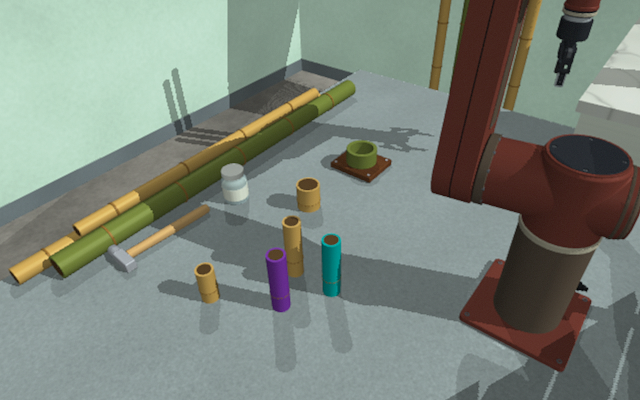

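The scene picture shows the natural long piece at (394,185), with purple at (427,171) and turquoise at (384,155) close by. The stand is at (217,255), the wide piece at (315,247) and the short one at (465,222). Next I fit circles to the point clouds.

```bash
cat >> h.py <<'E'
from scipy.optimize import least_squares
def circ(Q,r):
    f=lambda p:np.hypot(Q[:,0]-p[0],Q[:,1]-p[1])-r
    s=least_squares(f,Q[:,:2].mean(0),loss="soft_l1",f_scale=2);return s.x.round(1),len(Q),np.abs(s.fun).mean().round(1)
E
python3 - <<'E'
from h import *
A=[np.load(n+".npy").reshape(-1,3) for n in("scene","side")]
for name,g,r,z0,z1 in[("long",(462,203),20,70,145),("turq",(359,193),20,70,145),("purp",(423,295),20,70,145),("short",(553,362),20,30,80),("wide",(582,5),31,20,65),("ring",(570,-215),45,25,58)]:
    for W in A:
        Q=W[(np.abs(W[:,:2]-g).max(1)<55)&(W[:,2]>z0)&(W[:,2]<z1)]
        T=W[(np.abs(W[:,:2]-g).max(1)<55)&(W[:,2]>20)]
        # drop interior points: keep those near the circle after a first fit
        c=circ(Q,r)[0]; Q=Q[np.abs(np.hypot(*(Q[:,:2]-c).T)-r)<6]
        print(name,circ(Q,r),"top z",np.percentile(T[:,2],98).round())
c=get_calibration("wrist");print(c)
E
```

```text
long (array([453.6, 196.1]), 277, np.float64(0.6)) top z 152.0
long (array([457.2, 198.6]), 477, np.float64(0.8)) top z 152.0
turq (array([353.1, 192.2]), 289, np.float64(0.8)) top z 152.0
turq (array([356.7, 194.7]), 517, np.float64(0.7)) top z 152.0
purp (array([414.6, 288.9]), 297, np.float64(0.7)) top z 152.0
purp (array([417.9, 291.4]), 530, np.float64(0.7)) top z 152.0
short (array([553.4, 362.9]), 201, np.float64(0.7)) top z 88.0
short (array([556.5, 365.9]), 334, np.float64(0.8)) top z 87.0
wide (array([578.4,  -9.5]), 200, np.float64(0.4)) top z 73.0
wide (array([582.5,  -6.3]), 331, np.float64(1.1)) top z 72.0
ring (array([ 570.7, -249.6]), 238, np.float64(1.6)) top z 66.0
ring (array([ 574.5, -245.7]), 291, np.float64(1.6)) top z 64.0
{'fovy': 58.22998935866913, 'cx': 318.9673554387222, 'cy': 195.8413710190506, 'R': array([[ 0.28137472, -0.95959716,  0.00124492],
       [-0.92165911, -0.26988882,  0.27875529],
       [-0.26715679, -0.07958208, -0.96036136]]), 't': array([-625.02077371,  -35.02071784,  379.40060701])}
```

Emit:
servo_tool --rows '[{"yaw":-0.19},{"yaw":-0.19},{"yaw":-0.19},{"yaw":-0.19},{"yaw":-0.19},{"yaw":-0.19},{"yaw":-0.19},{"yaw":-0.19},{"yaw":-0.19},{"yaw":-0.19}]'

```text
invalid input at $.rows[0]: expected keys tx, ty, tz, yaw, jaw
```

Emit:
servo_tool --rows '[{"yaw":-0.19},{"yaw":-0.19},{"yaw":-0.19},{"yaw":-0.19},{"tx":0.035,"ty":0.077},{"tx":0.035,"ty":0.077},{"tx":0.035,"ty":0.077},{"tx":0.035,"ty":0.077},{"tx":0.035,"ty":0.077},{"tx":0.035,"ty":0.077}]'

```text
invalid input at $.rows[0]: expected keys tx, ty, tz, yaw, jaw
```

Emit:
servo_tool --rows '[{"tx":0.035,"ty":0.077},{"tx":0.035,"ty":0.077},{"tx":0.035,"ty":0.077},{"tx":0.035,"ty":0.077},{"tx":0.035,"ty":0.077},{"tx":0.035,"ty":0.077},{"tx":0.035,"ty":0.077},{"tx":0.035,"ty":0.077},{"tx":0.035,"ty":0.077},{"tx":0.035,"ty":0.077}]'

```text
invalid input at $.rows[0]: expected keys tx, ty, tz, yaw, jaw
```

Emit:
servo_tool --rows '[{"tx":0.035,"ty":0.077},{"tx":0.035,"ty":0.077},{"tx":0.035,"ty":0.077},{},{}]'

```text
invalid input at $.rows[0]: expected keys tx, ty, tz, yaw, jaw
```

All keys are required in every row.

Emit:
servo_tool --rows '[{"tx":0,"ty":0,"tz":0,"yaw":-0.19,"jaw":1},{"tx":0,"ty":0,"tz":0,"yaw":-0.19,"jaw":1},{"tx":0,"ty":0,"tz":0,"yaw":-0.19,"jaw":1},{"tx":0,"ty":0,"tz":0,"yaw":-0.19,"jaw":1},{"tx":0,"ty":0,"tz":0,"yaw":-0.19,"jaw":1},{"tx":0,"ty":0,"tz":0,"yaw":-0.19,"jaw":1},{"tx":0,"ty":0,"tz":0,"yaw":-0.19,"jaw":1},{"tx":0,"ty":0,"tz":0,"yaw":-0.19,"jaw":1},{"tx":0,"ty":0,"tz":0,"yaw":-0.19,"jaw":1},{"tx":0,"ty":0,"tz":0,"yaw":-0.19,"jaw":1}]'

```text
time: 1.5
tcp_pos: [176.8, -599.5, 231.3]
tcp_rot: [180.0, 0.0, 102.3]
ft_force: [-0.7, -0.2, 0.2]
opening: 85.3
grasp_force: 0.0
```

Emit:
servo_tool --rows '[{"tx":0,"ty":0,"tz":0,"yaw":-0.19,"jaw":1},{"tx":0,"ty":0,"tz":0,"yaw":-0.19,"jaw":1},{"tx":0,"ty":0,"tz":0,"yaw":-0.19,"jaw":1},{"tx":0,"ty":0,"tz":0,"yaw":-0.19,"jaw":1},{"tx":0,"ty":0,"tz":0,"yaw":0,"jaw":1}]'

```text
time: 2.0
tcp_pos: [176.8, -599.5, 231.4]
tcp_rot: [-180.0, 0.0, 136.2]
ft_force: [-0.9, 0.0, 0.0]
opening: 85.4
grasp_force: 0.0
```

As predicted, the yaw is 136°. Now the traverse.

Emit:
servo_tool --rows '[{"tx":0.035,"ty":0.077,"tz":0,"yaw":0,"jaw":1},{"tx":0.035,"ty":0.077,"tz":0,"yaw":0,"jaw":1},{"tx":0.035,"ty":0.077,"tz":0,"yaw":0,"jaw":1},{"tx":0.035,"ty":0.077,"tz":0,"yaw":0,"jaw":1},{"tx":0.035,"ty":0.077,"tz":0,"yaw":0,"jaw":1},{"tx":0.035,"ty":0.077,"tz":0,"yaw":0,"jaw":1},{"tx":0.035,"ty":0.077,"tz":0,"yaw":0,"jaw":1},{"tx":0.035,"ty":0.077,"tz":0,"yaw":0,"jaw":1},{"tx":0.035,"ty":0.077,"tz":0,"yaw":0,"jaw":1},{"tx":0.035,"ty":0.077,"tz":0,"yaw":0,"jaw":1}]'

```text
time: 3.0
tcp_pos: [317.7, -199.1, 231.6]
tcp_rot: [180.0, 0.1, 135.8]
ft_force: [1.0, -0.2, 0.9]
opening: 85.4
grasp_force: 0.0
```

Emit:
servo_tool --rows '[{"tx":0.035,"ty":0.077,"tz":0,"yaw":0,"jaw":1},{"tx":0.035,"ty":0.077,"tz":0,"yaw":0,"jaw":1},{"tx":0.035,"ty":0.077,"tz":0,"yaw":0,"jaw":1},{"tx":0.035,"ty":0.077,"tz":0,"yaw":0,"jaw":1},{"tx":0.035,"ty":0.077,"tz":0,"yaw":0,"jaw":1},{"tx":0.035,"ty":0.077,"tz":0,"yaw":0,"jaw":1},{"tx":0.035,"ty":0.077,"tz":0,"yaw":0,"jaw":1},{"tx":0.035,"ty":0.077,"tz":0,"yaw":0,"jaw":1},{"tx":0,"ty":0,"tz":0,"yaw":0,"jaw":1},{"tx":0,"ty":0,"tz":0,"yaw":0,"jaw":1}]'

```text
time: 4.0
tcp_pos: [429.8, 119.2, 231.2]
tcp_rot: [-180.0, -0.0, 136.1]
ft_force: [-0.0, -1.2, -0.1]
opening: 85.6
grasp_force: 0.0
```

Run:
```python
from h import *
s=monitor.state();print(s["tcp_pos"],s["tcp_rot"],s["joint_pos"])
c=get_calibration("wrist");p,d=read_camera("wrist");cv2.imwrite("pics/w1.png",p)
W=cloud(d,c).reshape(-1,3)
for name,g in[("long",(455.4,197.4)),("turq",(355,193.5)),("purp",(416,290))]:
    Q=W[(np.hypot(*(W[:,:2]-g).T)<32)&(W[:,2]>40)&(W[:,2]<156)]
    if len(Q)>20:
        c0=circ(Q,20)[0];Q=Q[np.abs(np.hypot(*(Q[:,:2]-c0).T)-20)<5];print(name,circ(Q,20),Q[:,2].max())
```

```text
[429.7684549  119.24405532 231.17666829] [-1.79959122e+02 -7.54368491e-03  1.36107232e+02] [ 5.37288339e+00 -1.27460582e+01  1.12829222e+02 -2.12852202e-02
  7.99527348e+01 -4.07306312e+01]
long (array([455.6, 197.6]), 2939, np.float64(1.2)) 153.28779473170476
turq (array([352.7, 195.2]), 1927, np.float64(2.3)) 153.78262825127774
purp (array([415.4, 291. ]), 3551, np.float64(0.9)) 154.2548321728458
```

View pics/w1.png

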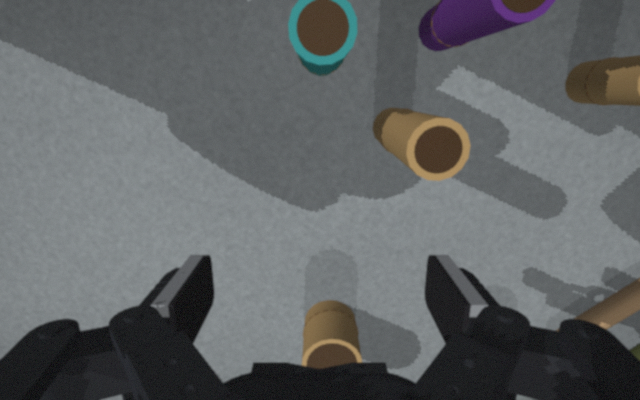

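The wrist picture shows the natural long piece at (437,148), turquoise at (322,28) and purple at (480,15). The wide piece is behind, at (330,345). The long piece is at (455.6,197.6), which confirms the first estimate. I'll centre over it and go down.

Emit:
servo_tool --rows '[{"tx":0.024,"ty":0.0495,"tz":0,"yaw":0,"jaw":1},{"tx":0.024,"ty":0.0495,"tz":0,"yaw":0,"jaw":1},{"tx":0.024,"ty":0.0495,"tz":0,"yaw":0,"jaw":1},{"tx":0,"ty":0,"tz":0,"yaw":0,"jaw":1},{"tx":0,"ty":0,"tz":0,"yaw":0,"jaw":1}]'

```text
time: 4.55
tcp_pos: [455.3, 195.8, 231.2]
tcp_rot: [-179.9, 0.0, 136.0]
ft_force: [0.5, -0.0, -0.7]
opening: 85.4
grasp_force: 0.0
```

Emit:
servo_tool --rows '[{"tx":0,"ty":0,"tz":0.05,"yaw":0,"jaw":1},{"tx":0,"ty":0,"tz":0.05,"yaw":0,"jaw":1},{"tx":0,"ty":0,"tz":0.05,"yaw":0,"jaw":1},{"tx":0,"ty":0,"tz":0.04,"yaw":0,"jaw":1},{"tx":0,"ty":0,"tz":0.04,"yaw":0,"jaw":1},{"tx":0,"ty":0,"tz":0.04,"yaw":0,"jaw":1},{"tx":0,"ty":0,"tz":0,"yaw":0,"jaw":1},{"tx":0,"ty":0,"tz":0,"yaw":0,"jaw":1}]'

```text
time: 5.35
tcp_pos: [455.3, 195.7, 96.6]
tcp_rot: [-180.0, -0.0, 136.0]
ft_force: [0.2, -0.6, 0.4]
opening: 85.7
grasp_force: 0.0
```

Emit:
servo_tool --rows '[{"tx":0,"ty":0,"tz":0,"yaw":0,"jaw":0},{"tx":0,"ty":0,"tz":0,"yaw":0,"jaw":0},{"tx":0,"ty":0,"tz":0,"yaw":0,"jaw":0},{"tx":0,"ty":0,"tz":0,"yaw":0,"jaw":0},{"tx":0,"ty":0,"tz":0,"yaw":0,"jaw":0},{"tx":0,"ty":0,"tz":0,"yaw":0,"jaw":0},{"tx":0,"ty":0,"tz":0,"yaw":0,"jaw":0},{"tx":0,"ty":0,"tz":0,"yaw":0,"jaw":0}]'

```text
time: 6.15
tcp_pos: [456.4, 197.2, 97.5]
tcp_rot: [179.9, 0.1, 136.1]
ft_force: [0.4, -0.5, 6.8]
opening: 39.0
grasp_force: 60.6
```

Gripped, with a 39 mm opening and 60 N. Lift and carry it to above the collar.

Emit:
servo_tool --rows '[{"tx":0,"ty":0,"tz":-0.02,"yaw":0,"jaw":0},{"tx":0,"ty":0,"tz":-0.04,"yaw":0,"jaw":0},{"tx":0,"ty":0,"tz":-0.05,"yaw":0,"jaw":0},{"tx":0,"ty":0,"tz":-0.05,"yaw":0,"jaw":0},{"tx":0,"ty":0,"tz":-0.05,"yaw":0,"jaw":0},{"tx":0,"ty":0,"tz":-0.04,"yaw":0,"jaw":0},{"tx":0,"ty":0,"tz":-0.02,"yaw":0,"jaw":0},{"tx":0,"ty":0,"tz":0,"yaw":0,"jaw":0}]'

```text
time: 6.95
tcp_pos: [456.1, 197.2, 232.8]
tcp_rot: [179.9, 0.1, 136.1]
ft_force: [-0.5, 0.3, -0.9]
opening: 39.0
grasp_force: 60.4
```

Emit:
servo_tool --rows '[{"tx":-0.028,"ty":-0.017,"tz":0,"yaw":0,"jaw":0},{"tx":-0.056,"ty":-0.034,"tz":0,"yaw":0,"jaw":0},{"tx":-0.056,"ty":-0.034,"tz":0,"yaw":0,"jaw":0},{"tx":-0.056,"ty":-0.034,"tz":0,"yaw":0,"jaw":0},{"tx":-0.056,"ty":-0.034,"tz":0,"yaw":0,"jaw":0},{"tx":-0.056,"ty":-0.034,"tz":0,"yaw":0,"jaw":0},{"tx":-0.056,"ty":-0.034,"tz":0,"yaw":0,"jaw":0},{"tx":-0.056,"ty":-0.034,"tz":0,"yaw":0,"jaw":0},{"tx":-0.056,"ty":-0.034,"tz":0,"yaw":0,"jaw":0},{"tx":-0.056,"ty":-0.034,"tz":0,"yaw":0,"jaw":0}]'

```text
time: 7.95
tcp_pos: [534.5, -104.9, 229.3]
tcp_rot: [-179.9, -0.2, 136.1]
ft_force: [0.6, -0.3, -0.7]
opening: 38.9
grasp_force: 60.4
```

Emit:
servo_tool --rows '[{"tx":-0.056,"ty":-0.034,"tz":0,"yaw":0,"jaw":0},{"tx":-0.056,"ty":-0.034,"tz":0,"yaw":0,"jaw":0},{"tx":-0.056,"ty":-0.034,"tz":0,"yaw":0,"jaw":0},{"tx":-0.056,"ty":-0.034,"tz":0,"yaw":0,"jaw":0},{"tx":-0.028,"ty":-0.017,"tz":0,"yaw":0,"jaw":0},{"tx":0,"ty":0,"tz":0,"yaw":0,"jaw":0},{"tx":0,"ty":0,"tz":0,"yaw":0,"jaw":0}]'

```text
time: 8.65
tcp_pos: [572.5, -245.4, 230.0]
tcp_rot: [-180.0, -0.2, 136.1]
ft_force: [-0.5, 0.4, -0.5]
opening: 38.6
grasp_force: 60.5
```

Run:
```python
from h import *
s=monitor.state();T=s["tcp_pos"];print(T,s["tcp_rot"],s["opening"],s["grasp_force"])
ims=[]
for n in("scene","side","wrist"):
    c=get_calibration(n);p,d=read_camera(n);W=cloud(d,c).reshape(-1,3);ims.append(p)
    if n=="wrist": ims.append(p)
    D=np.hypot(*(W[:,:2]-T[:2]).T)
    for name,r,lo,hi in[("part",20,125,195),("partlow",20,122,155),("ring",45,25,58)]:
        Q=W[(D<62)&(W[:,2]>lo)&(W[:,2]<hi)]
        if name!="ring": Q=Q[np.hypot(*(Q[:,:2]-T[:2]).T)<35]
        if len(Q)>20:
            c0=circ(Q,r)[0];Q=Q[np.abs(np.hypot(*(Q[:,:2]-c0).T)-r)<5]
            print(n,name,circ(Q,r),Q[:,2].min().round(),Q[:,2].max().round())
cv2.imwrite("pics/c2.png",np.vstack([np.hstack([cv2.resize(ims[0][120:320,100:420],(400,250)),cv2.resize(ims[1][60:260,220:540],(400,250))]),np.hstack([cv2.resize(ims[2],(400,250)),np.zeros((250,400,3),np.uint8)])]))
```

```text
[ 572.52937805 -245.41509306  230.01355511] [-1.79998843e+02 -1.54849886e-01  1.36118947e+02] 38.551170766730465 60.469958782196045
scene part (array([ 570. , -246.5]), 293, np.float64(0.6)) 130.0 195.0
scene partlow (array([ 569.7, -246.6]), 93, np.float64(0.6)) 130.0 155.0
scene ring (array([ 570.1, -248.9]), 226, np.float64(0.5)) 25.0 58.0
side part (array([ 574.8, -242.8]), 283, np.float64(1.3)) 132.0 195.0
side partlow (array([ 575.1, -242.9]), 99, np.float64(1.4)) 132.0 154.0
side ring (array([ 574.4, -244.7]), 267, np.float64(1.6)) 25.0 58.0
wrist part (array([ 571.9, -244.2]), 1388, np.float64(0.3)) 133.0 195.0
wrist partlow (array([ 571.9, -244.3]), 343, np.float64(0.1)) 133.0 155.0
wrist ring (array([ 577.1, -237.4]), 301, np.float64(1.1)) 25.0 58.0
```

View pics/c2.png

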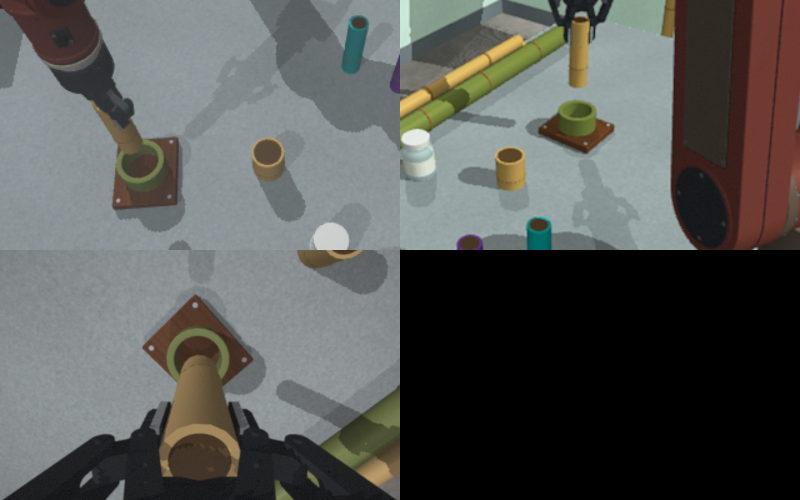

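The crops show the length held upright above the collar. In both fixed cameras the collar is offset about 2 mm in −y from the held piece. I'll correct that and lower.

Emit:
servo_tool --rows '[{"tx":-0.003,"ty":-0.003,"tz":0,"yaw":0,"jaw":0},{"tx":0,"ty":0,"tz":0.03,"yaw":0,"jaw":0},{"tx":0,"ty":0,"tz":0.03,"yaw":0,"jaw":0},{"tx":0,"ty":0,"tz":0.03,"yaw":0,"jaw":0},{"tx":0,"ty":0,"tz":0.03,"yaw":0,"jaw":0},{"tx":0,"ty":0,"tz":0.03,"yaw":0,"jaw":0},{"tx":0,"ty":0,"tz":0.03,"yaw":0,"jaw":0},{"tx":0,"ty":0,"tz":0.02,"yaw":0,"jaw":0},{"tx":0,"ty":0,"tz":0.01,"yaw":0,"jaw":0},{"tx":0,"ty":0,"tz":0,"yaw":0,"jaw":0}]'

```text
time: 9.8
tcp_pos: [572.8, -248.3, 125.4]
tcp_rot: [-180.0, -0.1, 136.1]
ft_force: [-0.3, 0.4, -0.1]
opening: 38.4
grasp_force: 60.5
```

Emit:
servo_tool --rows '[{"tx":0,"ty":0,"tz":0.006,"yaw":0,"jaw":0},{"tx":0,"ty":0,"tz":0.004,"yaw":0,"jaw":0},{"tx":0,"ty":0,"tz":0,"yaw":0,"jaw":0},{"tx":0,"ty":0,"tz":0,"yaw":0,"jaw":0}]'

```text
time: 10.2
tcp_pos: [573.4, -248.5, 121.7]
tcp_rot: [180.0, 0.0, 136.1]
ft_force: [0.9, -0.8, -0.6]
opening: 39.1
grasp_force: 60.5
```

Emit:
servo_tool --rows '[{"tx":0,"ty":0,"tz":0.004,"yaw":0,"jaw":0},{"tx":0,"ty":0,"tz":0.003,"yaw":0,"jaw":0},{"tx":0,"ty":0,"tz":0.003,"yaw":0,"jaw":0},{"tx":0,"ty":0,"tz":0,"yaw":0,"jaw":0},{"tx":0,"ty":0,"tz":0,"yaw":0,"jaw":0}]'

```text
time: 10.7
tcp_pos: [573.1, -248.4, 116.2]
tcp_rot: [-180.0, -0.0, 136.1]
ft_force: [0.3, -0.3, -1.9]
opening: 38.9
grasp_force: 60.5
```

Emit:
servo_tool --rows '[{"tx":0,"ty":0,"tz":0.002,"yaw":0,"jaw":0},{"tx":0,"ty":0,"tz":0,"yaw":0,"jaw":0}]'

```text
time: 10.9
tcp_pos: [573.3, -248.6, 115.6]
tcp_rot: [180.0, 0.0, 136.1]
ft_force: [-0.4, 1.3, 0.1]
opening: 39.0
grasp_force: 60.7
```

Emit:
servo_tool --rows '[{"tx":0,"ty":0,"tz":0.002,"yaw":0,"jaw":0},{"tx":0,"ty":0,"tz":0,"yaw":0,"jaw":0},{"tx":0,"ty":0,"tz":0,"yaw":0,"jaw":0}]'

```text
time: 11.2
tcp_pos: [573.6, -248.8, 115.6]
tcp_rot: [180.0, 0.1, 136.1]
ft_force: [-2.1, 0.6, 5.0]
opening: 38.8
grasp_force: 60.9
```

The foot has contacted the floor: 5 N upward, and z has stopped dropping. Release.

Emit:
servo_tool --rows '[{"tx":0,"ty":0,"tz":0,"yaw":0,"jaw":0.6},{"tx":0,"ty":0,"tz":0,"yaw":0,"jaw":1},{"tx":0,"ty":0,"tz":0,"yaw":0,"jaw":1},{"tx":0,"ty":0,"tz":0,"yaw":0,"jaw":1},{"tx":0,"ty":0,"tz":0,"yaw":0,"jaw":1},{"tx":0,"ty":0,"tz":0,"yaw":0,"jaw":1},{"tx":0,"ty":0,"tz":0,"yaw":0,"jaw":1}]'

```text
time: 11.9
tcp_pos: [573.2, -248.4, 114.3]
tcp_rot: [-180.0, -0.0, 136.1]
ft_force: [-0.1, -0.3, -0.3]
opening: 85.4
grasp_force: 0.0
```

Emit:
servo_tool --rows '[{"tx":0,"ty":0,"tz":-0.03,"yaw":0,"jaw":1},{"tx":0,"ty":0,"tz":-0.05,"yaw":0,"jaw":1},{"tx":0,"ty":0,"tz":-0.05,"yaw":0,"jaw":1},{"tx":0,"ty":0,"tz":-0.05,"yaw":0,"jaw":1},{"tx":0,"ty":0,"tz":-0.05,"yaw":0,"jaw":1},{"tx":0,"ty":0,"tz":-0.04,"yaw":0,"jaw":1},{"tx":0,"ty":0,"tz":0,"yaw":0,"jaw":1},{"tx":0,"ty":0,"tz":0,"yaw":0,"jaw":1}]'

```text
time: 12.7
tcp_pos: [573.4, -248.5, 250.0]
tcp_rot: [180.0, 0.1, 136.1]
ft_force: [0.1, 0.1, -0.6]
opening: 85.1
grasp_force: 0.0
```

Run:
```python
from h import *
T=np.array([573,-248])
ims=[]
for n in("scene","side"):
    c=get_calibration(n);p,d=read_camera(n);W=cloud(d,c).reshape(-1,3);ims.append(p)
    D=np.hypot(*(W[:,:2]-T).T)
    for name,r,lo,hi,m in[("hi",20,125,175,35),("lo",20,72,110,35),("ring",45,25,58,62)]:
        Q=W[(D<m)&(W[:,2]>lo)&(W[:,2]<hi)]
        c0=circ(Q,r)[0];Q=Q[np.abs(np.hypot(*(Q[:,:2]-c0).T)-r)<5]
        print(n,name,circ(Q,r),Q[:,2].max().round())
cv2.imwrite("pics/c3.png",np.hstack([cv2.resize(i,(400,250)) for i in ims]))
print(monitor.state()["tcp_pos"])
```

```text
scene hi (array([ 571. , -249.9]), 288, np.float64(1.1)) 173.0
scene lo (array([ 571.1, -250.2]), 144, np.float64(0.5)) 110.0
scene ring (array([ 570. , -248.9]), 227, np.float64(0.5)) 58.0
side hi (array([ 575.8, -247.2]), 231, np.float64(1.4)) 170.0
side lo (array([ 575.6, -247.1]), 153, np.float64(1.4)) 110.0
side ring (array([ 574.9, -245.8]), 290, np.float64(1.3)) 58.0
[ 572.49472635 -248.07049521  247.86589938]
```

View pics/c3.png

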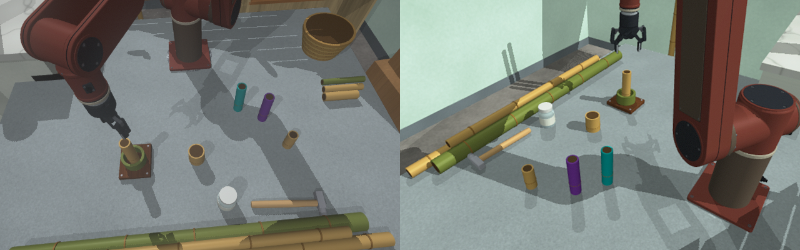

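The pictures show the long piece upright in the collar, about 1.5 mm off its axis, with the gripper clear and the other lengths where they were.

```bash
python3 -c "
from cell import job_done
print(job_done())"
```

```text
the job is handed in; nothing more can be done
None
```

The longest bamboo length was lowered into the collar while gripped and released standing upright, about 1.5 mm off the collar's axis by the cameras; the two shorter lengths were not touched, and the job is handed in (no verdict was returned).

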